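# Tighten the recessed nut of a microscope stand

## Task

The nut at the bottom of the microscope stand's deep sleeve is loose. Take the red T-handled socket key out of its blue stand, lower it down the sleeve onto the nut and turn the nut clockwise until it comes up tight against its stop; then draw the key out and stand it upright again, fully down in the blue stand. Do not disturb the dishes, the clipboard or the wooden box.

Things in the scene. Friction and masses are not known exactly. Their poses are not given: they have to be found in the camera images.
- base: Pale grey microscope stand base, fixed to the bench. Slab 200 x 150 mm, 65 mm high, with a bare aluminium sleeve (outer diameter 80 mm) standing up to 115 mm above the bench. Origin at bench height on the axis of the sleeve; the slab reaches from 155 mm towards its -x to 45 mm towards its +x, and 75 mm each way in y. z up.
- bore_mouth (a point): Centre of the sleeve's open mouth, 115 mm above the bench. The vertical bore is 58 mm in diameter and goes down 95 mm to the nut's seat, 20 mm above the bench.
- nut_seat (a point): On the sleeve's axis, on top of the dark fixed seat that is the bore's floor, 20 mm above the bench; the socket rests here when fully down. From here a brass hexagon, 36 mm across flats, rises 14 mm; above it a cone narrows to 24 mm over 6 mm, then a 3 mm stud end. Turns with the nut; its x axis, shown by a red dash on the stud, is square to one flat. z up.
- nut (a joint): Angle of the nut in rad, growing as it turns clockwise seen from above (tightening). Starts between 0.5 and 0.85; a hard stop at 1.75 is fully tight. It turns with a steady friction of 0.15 N m, and stays where it is left. The nut's thread does not raise or lower it.
- key: Loose T-handled steel socket key, 160 mm long, 0.48 kg. Origin at the centre of the socket's mouth (bottom), z up the shaft. Socket 34 mm high, 52 mm over corners, with a hex cavity 38 mm across flats, 28 mm deep; key x is square to a flat: it fits when key yaw = nut yaw plus any multiple of 60 deg, with 0.1 rad free play each way. Starts upright in the stand's well.
- key_handle (a point): Centre of the key's red handle bar, on the shaft's axis 148 mm above the socket's mouth. The bar is straight, 90 mm long along the key's x, 14 mm thick in y and 24 mm high. Below it the round shaft is 14 mm in diameter.
- stand: Blue plastic block, 110 x 110 mm and 70 mm high, fixed to the bench, with one vertical round well of 58 mm diameter in its middle, 58 mm deep. Origin at bench height on the well's axis, z up.
- well_floor (a point): Centre of the floor of the stand's well, 12 mm above the bench. The key's mouth rests here when it is fully down.
- dish_red: Closed clear dish with red contents, 90 mm in diameter, 18 mm high, loose. Origin under its centre. Leave alone.
- dish_green: Closed clear dish with green-brown contents, 90 mm in diameter, 18 mm high, loose. Origin under its centre. Leave alone.
- clipboard: Brown clipboard with paper, 200 x 150 mm, 18 mm high at its steel clip, loose. Origin under its centre, long side along x. Leave alone.
- slide_box: Closed wooden box, 150 x 100 x 50 mm, loose. Origin under its centre, long side along x. Leave alone.

How it is judged:
By the outcome, as a careful person would: the job done as asked, in the order asked, and still so for the second after the job is handed in, with the robot touching nothing.
It also fails if it takes over 54 s, if anything falls off the work surface, if the arm or the gripper's body presses on something with over 40 N, if the wrist force passes 120 N, or if a joint passes its speed limit or range.

## Robot

A 7-joint arm with a two-finger parallel gripper is mounted at the origin on the work surface. World frame = base frame: x ahead of the robot, y to its left, z up, the work surface at z = 0. Lengths are in m, angles in rad, forces in N, time in s.
With the tool pointing down it reaches from about 0.4 to 0.875 m from the base axis. Payload 19.3 kg.
Tool frame: the origin (TCP) lies midway between the tips of the shut fingers; the grasp point (between the pads) lies 19 mm behind it; z points along the fingers, y is the line along which they close (so a half turn about z gives the same grasp; the last joint's range is limited). The gripper opens to 85 mm and grips with 20 to 120 N. Pads are 22 mm wide; open, the fingers measure 114 mm over their backs; the gripper's body (76 mm by 85 mm) begins 54 mm behind the grasp point. The pads swing forward as they close: fully open they stand 13 mm farther back than shut.
Start: joints at [-1.314, 0.521, -0.036, 1.599, 0.021, 1.021, -0.113], TCP at [0.201, 0.592, 0.205] pointing down, gripper open.
Joint ranges: [-2.91, 2.91], [-0.3, 2.13], [-1.5, 1.42], [0.17, 2.43], [-1.26, 4.41], [0.16, 1.93], [-2.52, 2.52]. Speed limits (rad/s): [1.89, 1.89, 2.39, 2.39, 3.01, 3.01, 3.01].

## Interface

Orientations are given as [roll, pitch, yaw] about the fixed x, y, z axes, in that order (R = Rz(yaw) Ry(pitch) Rx(roll)).
In Python, from workcell import * gives the robot as it stands. The module is installed in compiled form; this text tells all that it offers.
- The arm moves only by the tool play_rows, never from a script. Its argument "deltas" is a list of rows, each a list of 7 numbers: the shift along the tool's x, y, z in units of 500 mm (1.0 is 500 mm), then the turn, a rotation vector about the tool's x, y, z in units of 120 degrees (1.0 is 120 degrees), then the closure, from 0 (fully open) to 1 (shut). A call has 1 to 10 rows; each row is the pose to reach, as a shift and turn from the pose commanded when the call began, along the tool's axes at that moment; what a row does not reach only later rows make up. A row lasts 1/10 s, in which the tool goes at most 50 mm and 8.59 degrees, less where a joint would pass 70% of its speed; a pose out of reach is approached as far as the arm can. A call with a number of a shift or a turn outside -1 to 1 is refused whole. A call with a gripper value outside its range is refused whole. The fingers move at their own pace and stop on an object; "newtons" is the grip in N (left out, the last holds). Time passes only in rows, so rows that repeat a pose let the fingers close. It gives the time, the measured TCP pose, the force, the opening and the grip force at its end, in the units of the state.
- observe(): the state, without advancing time (a new reading comes with each control period).
- grab_frame(name): name is "side" or "top" or "wrist"; returns the picture (400x640x3 uint8, red, green, blue); there is no depth.
- get_calibration(name): a dict with "fovy" (degrees; the focal length in pixels is half the picture's height over the tangent of half this angle, whatever the lens; pixels are square), "cx", "cy" (the principal point, pixels), "k1" (the pictures are not rectified: a ray, as slopes to the right and down, at radius r is drawn at 1 + k1 r^2 times it, then the intrinsics apply), "xyz" and "rotation" of the camera in the world. Camera axes: x right, y down, z forward; pixel columns grow to the right and rows downward; lengths in m; the calibration is good to about 2 mm. A picture is of the moment at which its call begins: read the wrist's pose just before it. get_calibration takes no time and is no camera call; for the wrist camera it gives the pose at the moment of the call.
- job_done(): hands the job in; it is judged then, once.
The state is a dict: "clock": time; "qpos": joint angles; "qd": joint speeds; "joint_efforts": joint torques, N m; "position": TCP position; "tool_rot": TCP orientation; "force": force on the tool from outside, world axes, zero at the start; "moment": the same for the moment, N m; "grip_width": finger opening in m; "finger_force": force on a finger pad.
Only numpy, scipy, OpenCV 4.12 (cv2) and the standard library are available. Lean on these libraries where they do the work, as an engineer would, in place of code of your own. Each camera call takes 0.05 s, during which the arm holds its last target. There are 200 camera calls.

## Working session

There is one attempt and no reset: what is moved stays moved. The work goes in short steps, Python scripts to look and compute and a tool call to move; the robot and the scene stay as the last step left them, time stands still between calls to the robot, and variables do not carry over. Pictures are saved under pics/ and viewed, at most 10 in all, crops included, and the job is handed in when it is done.

Besides the shell and the picture viewer there is one more tool, called after "Emit:" as name(argument=value, ...) on one line, values as JSON. play_rows: Moves the arm, as the interface text tells. Its arguments: {"type":"object","properties":{"deltas":{"type":"array"},"newtons":{"type":"number"}},"required":["deltas"]}

```bash
mkdir -p pics
python3 - <<'E'
from workcell import *
import cv2
s=observe();print(s)
for n in("side","top"):
    f=grab_frame(n);cv2.imwrite(f"pics/{n}0.png",f[:,:,::-1]);print(n,get_calibration(n))
print(get_calibration("wrist"))
E
```

```text
{'clock': 0.0, 'qpos': array([-1.31417352,  0.5220229 , -0.03633594,  1.59997115,  0.0211912 ,
        1.02115268, -0.11281406]), 'qd': array([ 6.80253246e-04, -2.57360609e-03,  7.13080411e-04, -1.98919432e-04,
       -1.44268043e-04,  3.17629343e-05, -1.47456002e-03]), 'joint_efforts': array([ 1.16018135e-03, -9.27121854e+01,  1.98055409e+00, -3.69935453e+01,
        1.78141793e-02,  8.33725906e-03, -6.36246887e-05]), 'position': array([0.20055894, 0.59155657, 0.20453333]), 'tool_rot': array([-3.14042553e+00,  7.31414592e-05,  2.81474799e+00]), 'force': array([ 0.18135295,  0.36874004, -0.07860386]), 'moment': array([-0.014622  , -0.01449281, -0.00340447]), 'finger_force': 0.0, 'grip_width': 0.0853759475769931}
side {'fovy': 56.40409018686424, 'cx': 316.4453918310592, 'cy': 198.0214886358465, 'k1': -0.007815828516535556, 'xyz': array([ 0.49424314, -0.98700431,  0.71930464]), 'rotation': array([-2.12016389, -0.02365485, -0.14761286])}
top {'fovy': 44.00184446223972, 'cx': 330.4570480179205, 'cy': 188.98409833862644, 'k1': 0.025383097840205718, 'xyz': array([ 3.51348194e-01, -2.97575748e-04,  1.54060825e+00]), 'rotation': array([-2.94444572, -0.01789199, -1.55314682])}
{'fovy': 59.707300884033685, 'cx': 325.9161137963324, 'cy': 198.7735006853373, 'k1': 0.02085843258800712, 'xyz': array([0.13244894, 0.61453242, 0.37332102]), 'rotation': array([2.86051518e+00, 9.13808465e-04, 1.24380824e+00])}
```

View pics/top0.png

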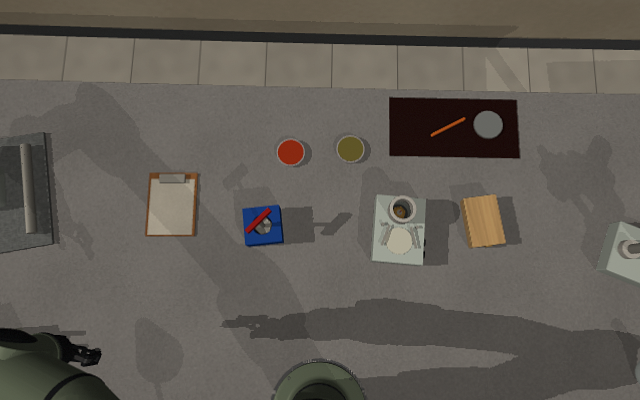

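View pics/side0.png

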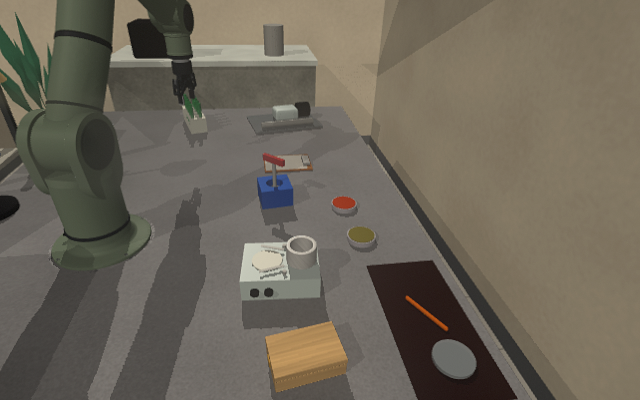

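The top view shows the key's red bar from (248,231) to (270,210) over the blue stand at about (263,226). The sleeve mouth is at about (402,209). In the side view the bar is near (274,160) and the sleeve mouth near (302,245).

```bash
cat > h.py <<'E'
from workcell import *
import cv2, numpy as np
from scipy.spatial.transform import Rotation as R
def ray(c,uv):
    f=200/np.tan(np.radians(c["fovy"])/2); K=np.array([[f,0,c["cx"]],[0,f,c["cy"]],[0,0,1.]])
    p=cv2.undistortPoints(np.array(uv,float).reshape(-1,1,2),K,np.array([c["k1"],0,0,0]))[:,0]
    return R.from_euler("xyz",c["rotation"]).apply(np.c_[p,np.ones(len(p))])
def onz(c,uv,z):
    d=ray(c,uv); return c["xyz"]+d*((z-c["xyz"][2])/d[:,2])[:,None]
def tri(c1,u1,c2,u2):
    d1,d2=ray(c1,[u1])[0],ray(c2,[u2])[0]
    s=np.linalg.lstsq(np.c_[d1,-d2],c2["xyz"]-c1["xyz"],rcond=None)[0]
    a,b=c1["xyz"]+s[0]*d1,c2["xyz"]+s[1]*d2
    return (a+b)/2,np.linalg.norm(a-b)
def blob(m,roi):
    x0,y0,x1,y1=roi; k=np.zeros(m.shape,np.uint8); k[y0:y1,x0:x1]=m[y0:y1,x0:x1]
    n,l,st,ce=cv2.connectedComponentsWithStats(k); i=1+np.argmax(st[1:,4]); return (l==i).astype(np.uint8),ce[i],st[i]
def red(f):
    h=cv2.cvtColor(f,cv2.COLOR_RGB2HSV); return (((h[...,0]<8)|(h[...,0]>172))&(h[...,1]>130)&(h[...,2]>50)).astype(np.uint8)
def blue(f):
    h=cv2.cvtColor(f,cv2.COLOR_RGB2HSV); return ((abs(h[...,0].astype(int)-115)<15)&(h[...,1]>130)&(h[...,2]>30)).astype(np.uint8)
E
python3 - <<'E'
from h import *
f=cv2.imread("pics/top0.png")[:,:,::-1].copy();g=cv2.imread("pics/side0.png")[:,:,::-1].copy()
ct,cs=get_calibration("top"),get_calibration("side")
m,c1,st=blob(red(f),(235,195,290,250));r=cv2.minAreaRect(cv2.findNonZero(m));print(c1,st,r)
m2,c2,st2=blob(red(g),(255,145,295,175));print(c2,st2)
print("handle",tri(ct,c1,cs,c2), onz(ct,[c1],.166))
P=onz(ct,cv2.boxPoints(r),.168)[:,:2];print("box",P,[np.linalg.norm(P[i]-P[i-1]) for i in range(4)],[np.degrees(np.arctan2(*(P[i]-P[i-1])[::-1])) for i in range(4)])
b,c3,_=blob(blue(f)|m,(235,195,290,255));r=cv2.minAreaRect(cv2.findNonZero(b));print("stand",r,onz(ct,[r[0]],.07))
# sleeve
print("mouth top",onz(ct,[[402,209]],.115),"tri",tri(ct,(402,209),cs,(302,245)))
cv2.imwrite("pics/c0.png",np.hstack([cv2.resize(f[180:280,360:460],(400,400),interpolation=2),cv2.resize(g[220:320,235:335],(400,400),interpolation=2)])[:,:,::-1])
E
```

```text
[257.44021739 220.4673913 ] [245 208  26  25 184] ((257.7500305175781, 220.25003051757812), (5.656853675842285, 31.819805145263672), 45.0)
[273.89256198 159.57024793] [263 153  21  13 121]
handle (array([0.53352005, 0.18282317, 0.15909458]), np.float64(0.00012344414178556816)) [[0.53254756 0.18190484 0.166     ]]
box [[0.50640201 0.21618132]
 [0.57074456 0.15674813]
 [0.55965668 0.1451129 ]
 [0.49551709 0.20458109]] [np.float64(0.015907448408575046), np.float64(0.08759147800578444), np.float64(0.016072327822088277), np.float64(0.08746629674915535)] [np.float64(46.822088818947265), np.float64(-42.72865066721151), np.float64(-133.62013313066305), np.float64(137.1642972167874)]
stand ((262.3663330078125, 225.34608459472656), (38.30287551879883, 38.20806884765625), 84.5596694946289) [[0.5308768  0.17933187 0.07      ]]
mouth top [[ 0.58139771 -0.23071189  0.115     ]] tri (array([ 0.58274229, -0.23148847,  0.11024753]), np.float64(0.0011406671394568163))
```

View pics/c0.png

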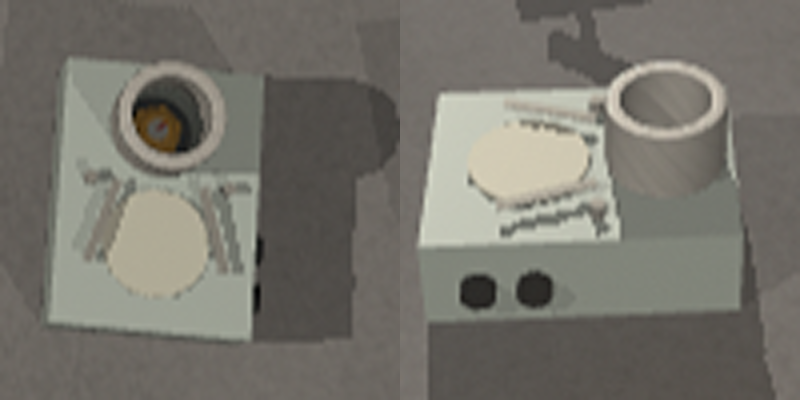

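The crop agrees with this: the sleeve rim is centred at top-view pixel (402.2,209.2), with the brass nut dimly visible inside. I'll move above the key for a closer look.

```bash
cat >> h.py <<'E'
def goal(xyz,yaw):
    s=observe();Rt=R.from_euler("xyz",s["tool_rot"]);G=R.from_euler("xyz",[np.pi,0,yaw])
    print("row",np.round(np.r_[Rt.inv().apply(np.array(xyz)-s["position"])/.5,(Rt.inv()*G).as_rotvec()/np.radians(120)],4),"t",s["clock"],"q",np.round(s["qpos"],2))
E
python3 - <<'E'
from h import *
s=observe();c=get_calibration("wrist");Rt=R.from_euler("xyz",s["tool_rot"])
print("cam in tool",Rt.inv().apply(c["xyz"]-s["position"]),Rt.inv().apply(R.from_euler("xyz",c["rotation"]).as_matrix().T))
goal([.533,.182,.29],2.39)
E
```

```text
cam in tool [ 0.07188322 -0.00032298 -0.16874535] [[-1.36956346e-04  9.99999984e-01 -1.14319121e-04]
 [-9.60783967e-01 -1.63285920e-04 -2.77297930e-01]
 [-2.77297945e-01  7.18582675e-05  9.60783974e-01]]
row [-8.926e-01 -5.625e-01 -1.702e-01 -5.000e-04  1.000e-04  2.028e-01] t 0.1 q [-1.31  0.52 -0.04  1.6   0.02  1.02 -0.11]
```

Emit:
play_rows(deltas=[[-0.89, -0.56, -0.17, 0, 0, 0.203, 0], [-0.89, -0.56, -0.17, 0, 0, 0.203, 0], [-0.89, -0.56, -0.17, 0, 0, 0.203, 0], [-0.89, -0.56, -0.17, 0, 0, 0.203, 0], [-0.89, -0.56, -0.17, 0, 0, 0.203, 0], [-0.89, -0.56, -0.17, 0, 0, 0.203, 0], [-0.89, -0.56, -0.17, 0, 0, 0.203, 0], [-0.89, -0.56, -0.17, 0, 0, 0.203, 0], [-0.89, -0.56, -0.17, 0, 0, 0.203, 0], [-0.89, -0.56, -0.17, 0, 0, 0.203, 0]])

```text
clock: 1.1
position: [0.5127, 0.207, 0.2852]
tool_rot: [-3.141, -0.0, 2.39]
force: [-0.2, 1.0, -0.1]
grip_width: 0.0854
finger_force: 0.0
```

Emit:
play_rows(deltas=[[0, 0, 0, 0, 0, 0, 0], [0, 0, 0, 0, 0, 0, 0]])

```text
clock: 1.3
position: [0.5123, 0.2079, 0.2847]
tool_rot: [-3.141, -0.0, 2.387]
force: [-1.0, 0.2, -0.7]
grip_width: 0.0857
finger_force: 0.0
```

Run:
```python
from h import *
c=get_calibration("wrist");f=grab_frame("wrist");cv2.imwrite("pics/w1.png",f[:,:,::-1])
s=observe();print(s["position"],s["tool_rot"])
m,c1,st=blob(red(f),(0,0,640,400));r=cv2.minAreaRect(cv2.findNonZero(m));print(r)
P=onz(c,cv2.boxPoints(r),.172)[:,:2];print(P,P.mean(0),[(np.linalg.norm(P[i]-P[i-1]),np.degrees(np.arctan2(*(P[i]-P[i-1])[::-1]))) for i in range(4)])
a=np.radians(-43)
goal([.5814+.072*np.cos(2.4+np.pi),-.231+.072*np.sin(2.4+np.pi),.19],2.4)
```

```text
[0.51158403 0.2090097  0.28454254] [-3.14104780e+00 -5.04029709e-04  2.38943074e+00]
((319.0, 217.5), (101.0, 16.0), 90.0)
[[0.49055829 0.21022347]
 [0.49952993 0.21977132]
 [0.56608674 0.15732094]
 [0.5563245  0.14693488]] [0.52812487 0.18356265] [(np.float64(0.09127233812085737), np.float64(136.0998452623047)), (np.float64(0.013101597793546593), np.float64(46.7821177109583)), (np.float64(0.09126806043979394), np.float64(-43.176832153751036)), (np.float64(0.014253824115938469), np.float64(-133.22660474771382))]
row [-8.473e-01 -5.456e-01  1.890e-01 -3.000e-04 -2.000e-04 -5.000e-03] t 1.35 q [-0.66  0.33  0.22  1.7  -0.08  1.12  0.4 ]
```

View pics/w1.png

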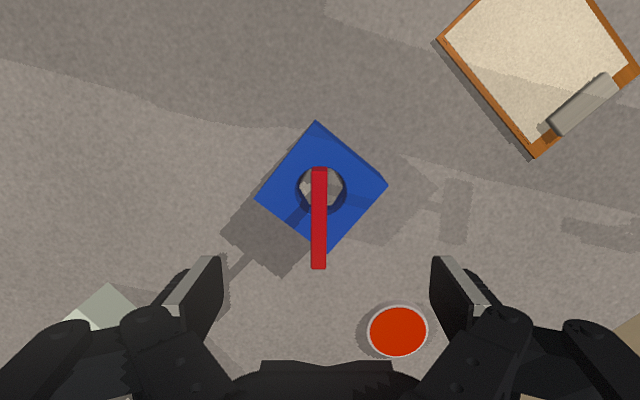

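The wrist view shows the bar along column 319, rows 167–268, parallel to the tool x axis. The stand is around (320,188). Next I'll look down the bore.

Emit:
play_rows(deltas=[[-0.848, -0.546, 0.189, 0, 0, -0.005, 0], [-0.848, -0.546, 0.189, 0, 0, -0.005, 0], [-0.848, -0.546, 0.189, 0, 0, -0.005, 0], [-0.848, -0.546, 0.189, 0, 0, -0.005, 0], [-0.848, -0.546, 0.189, 0, 0, -0.005, 0], [-0.848, -0.546, 0.189, 0, 0, -0.005, 0], [-0.848, -0.546, 0.189, 0, 0, -0.005, 0], [-0.848, -0.546, 0.189, 0, 0, -0.005, 0], [-0.848, -0.546, 0.189, 0, 0, -0.005, 0], [-0.848, -0.546, 0.189, 0, 0, -0.005, 0]])

```text
clock: 2.35
position: [0.6326, -0.2676, 0.192]
tool_rot: [3.141, -0.001, 2.403]
force: [1.2, 0.2, 0.3]
grip_width: 0.0853
finger_force: 0.0
```

Emit:
play_rows(deltas=[[0, 0, 0, 0, 0, 0, 0], [0, 0, 0, 0, 0, 0, 0]])

```text
clock: 2.55
position: [0.6319, -0.2672, 0.1917]
tool_rot: [-3.141, -0.002, 2.4]
force: [-0.5, 0.6, -0.4]
grip_width: 0.0853
finger_force: 0.0
```

Run:
```python
from h import *
goal([.5814+.072*np.cos(2.4+np.pi),-.231+.072*np.sin(2.4+np.pi),.19],2.4)
c=get_calibration("wrist");f=grab_frame("wrist");cv2.imwrite("pics/w2.png",f[:,:,::-1])
print(c["xyz"],c["rotation"]);np.save("c2.npy",c)
s=observe();print(s["position"],s["tool_rot"])
```

```text
row [-0.0207 -0.0148  0.0033 -0.0002 -0.0008 -0.    ] t 2.55 q [ 0.13  0.66  0.3   1.44 -0.21  1.07  1.3 ]
[ 0.5787013  -0.21960528  0.36049798] [2.86231940e+00 3.43877465e-04 8.29014333e-01]
[ 0.63220078 -0.26595116  0.19221292] [ 3.14123859e+00 -1.34369118e-03  2.40160001e+00]
```

View pics/w2.png

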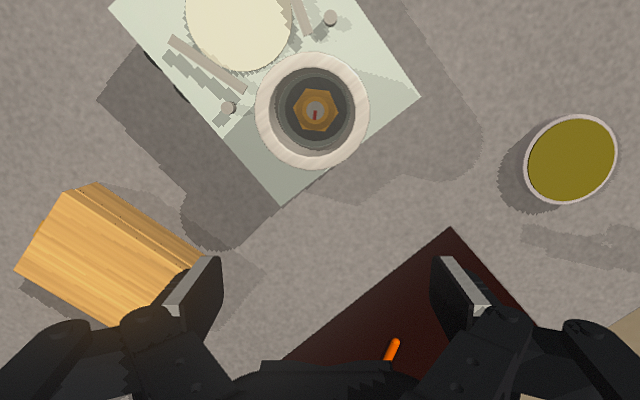

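The bore, nut and red dash are clearly visible: sleeve rim centre about (312,110), nut about (315,110). Enlarging to measure them.

Run:
```python
from h import *
c=np.load("c2.npy",allow_pickle=True).item()
f=cv2.imread("pics/w2.png")[:,:,::-1].copy();h=cv2.cvtColor(f,cv2.COLOR_RGB2HSV)
# rim: outer circle of bright sleeve top, inner = bore
x0,y0,x1,y1=240,40,385,180
dist=np.hypot(*(np.mgrid[0:400,0:640]-np.array([110,312]).reshape(2,1,1)))
H,S,V=[h[...,i].astype(int) for i in range(3)]
dark=((V<150)&(dist<52)).astype(np.uint8)
b,_,_=blob(dark,(x0,y0,x1,y1)); cn=max(cv2.findContours(b,0,cv2.CHAIN_APPROX_NONE)[0],key=len)[:,0]
P=onz(c,cn+0.0,.115)[:,:2].astype(np.float32); (cc,r)=cv2.minEnclosingCircle(P); print("bore",cc,r,P.mean(0),cv2.fitEllipse(P))
br=((H>8)&(H<30)&(S>110)&(V>70)&(dist<45)).astype(np.uint8)
br,_,_=blob(br,(x0,y0,x1,y1)); hull=cv2.convexHull(cv2.findNonZero(br))[:,0]
Q=onz(c,hull,.034)[:,:2]; 
ctr,rad=cv2.minEnclosingCircle(Q.astype(np.float32));print("nut",ctr,rad)
# flat normal: 6-fold minimum width of hull
an=np.radians(np.arange(0,60,.5));w=[sum(np.ptp(Q@[np.cos(t+k*np.pi/3),np.sin(t+k*np.pi/3)]) for k in range(3))/3 for t in an]
i=np.argmin(w);print("flat normal deg",np.degrees(an[i]),"af",w[i],max(w))
rd=(red(f).astype(bool)&(dist<30)).astype(np.uint8);pts=cv2.findNonZero(rd)[:,0];print(len(pts),pts.min(0),pts.max(0))
D=onz(c,pts,.043)[:,:2];u,s,vt=np.linalg.svd(D-D.mean(0));print("dash mean",D.mean(0),"dir",np.degrees(np.arctan2(*vt[0][::-1])),"from nut ctr",np.degrees(np.arctan2(*(D.mean(0)-np.array(cc))[::-1])),D.mean(0)-cc)
# slab edges
cv2.imwrite("pics/c2.png",cv2.resize(f[40:180,240:385],None,fx=4,fy=4,interpolation=cv2.INTER_NEAREST)[:,:,::-1])
```

```text
bore (0.5789815187454224, -0.23311418294906616) 0.029727227985858917 [ 0.5797212 -0.2351968] ((0.5787855386734009, -0.2319808453321457), (0.055192332714796066, 0.05937264487147331), 98.30622100830078)
nut (0.5789605975151062, -0.23351462185382843) 0.02035495452582836
flat normal deg 11.5 af 0.03594033572827854 0.04032129712321122
20 [313 111] [316 119]
dash mean [ 0.58198508 -0.23647727] dir -46.63720661575529 from nut ctr -48.2320527316899 [ 0.00300356 -0.00336309]
```

View pics/c2.png

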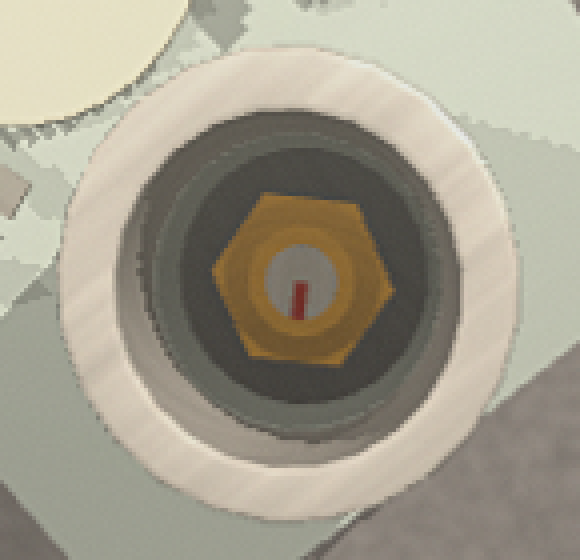

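The zoom gives the nut's centre at (0.579,-0.2335). It measures 35.9 mm across flats, and the dash and a flat normal both lie at about -48°. The sizes check out, so I'll go grasp the key.

```bash
python3 -c "
from h import *
goal([.5295,.183,.23],2.382)"
```

```text
row [ 7.572e-01  5.246e-01 -7.440e-02  2.000e-04 -6.000e-04  9.400e-03] t 2.6 q [ 0.13  0.65  0.3   1.45 -0.21  1.07  1.3 ]
```

Emit:
play_rows(deltas=[[0.2, 0.12, -0.075, 0, 0, 0.009, 0], [0.757, 0.525, -0.075, 0, 0, 0.009, 0], [0.757, 0.525, -0.075, 0, 0, 0.009, 0], [0.757, 0.525, -0.075, 0, 0, 0.009, 0], [0.757, 0.525, -0.075, 0, 0, 0.009, 0], [0.757, 0.525, -0.075, 0, 0, 0.009, 0], [0.757, 0.525, -0.075, 0, 0, 0.009, 0], [0.757, 0.525, -0.075, 0, 0, 0.009, 0], [0.757, 0.525, -0.075, 0, 0, 0.009, 0], [0.757, 0.525, -0.075, 0, 0, 0.009, 0]])

```text
clock: 3.6
position: [0.5273, 0.1892, 0.2308]
tool_rot: [3.14, -0.002, 2.391]
force: [0.4, -1.0, 0.2]
grip_width: 0.0852
finger_force: 0.0
```

Emit:
play_rows(deltas=[[0, 0, 0, 0, 0, 0, 0], [0, 0, 0, 0, 0, 0, 0]])

```text
clock: 3.8
position: [0.5296, 0.1819, 0.2306]
tool_rot: [3.141, 0.0, 2.383]
force: [-0.3, -0.6, -0.6]
grip_width: 0.0852
finger_force: 0.0
```

Run:
```python
from h import *
c=get_calibration("wrist");f=grab_frame("wrist");cv2.imwrite("pics/w3.png",f[:,:,::-1])
s=observe();Rt=R.from_euler("xyz",s["tool_rot"])
m,c1,st=blob(red(f),(230,0,420,360));r=cv2.minAreaRect(cv2.findNonZero(m));print(r,st)
P=onz(c,cv2.boxPoints(r),.172);print(P,P.mean(0));print((P-s["position"])@Rt.as_matrix())
goal([.5295,.183,.141],2.382)
```

```text
((327.0, 202.5), (127.0, 20.0), 90.0) [ 317  139   21  128 2495]
[[0.49151213 0.20882909 0.172     ]
 [0.50040828 0.21820984 0.172     ]
 [0.56661002 0.15653196 0.172     ]
 [0.55672429 0.14610871 0.172     ]] [0.52881368 0.1824199  0.172     ]
[[ 0.04705951 -0.00630678  0.05846627]
 [ 0.04707742  0.00662146  0.05846634]
 [-0.04339894  0.0075478   0.05849269]
 [-0.04341816 -0.00681783  0.05849261]]
row [ 3.50e-03  2.30e-03  1.79e-01  0.00e+00  1.00e-04 -3.00e-04] t 3.85 q [-0.63  0.4   0.27  1.76 -0.12  1.    0.49]
```

Emit:
play_rows(deltas=[[0.0035, 0.001, 0.06, 0, 0, 0, 0], [0.0035, 0.001, 0.12, 0, 0, 0, 0], [0.0035, 0.001, 0.179, 0, 0, 0, 0], [0.0035, 0.001, 0.179, 0, 0, 0, 0.3], [0.0035, 0.001, 0.179, 0, 0, 0, 1], [0.0035, 0.001, 0.179, 0, 0, 0, 1], [0.0035, 0.001, 0.179, 0, 0, 0, 1], [0.0035, 0.001, 0.179, 0, 0, 0, 1], [0.0035, 0.001, 0.179, 0, 0, 0, 1], [0.0035, 0.001, 0.179, 0, 0, 0, 1]], newtons=80)

```text
clock: 4.85
position: [0.5299, 0.1833, 0.1421]
tool_rot: [3.14, 0.001, 2.381]
force: [-2.0, -0.8, 11.2]
grip_width: 0.0104
finger_force: 78.4
```

Run:
```python
from h import *
s=observe();print(s["position"],s["tool_rot"],s["force"],s["moment"],s["finger_force"])
goal([.5295,.183,.31],2.382)
```

```text
[0.52987471 0.18325789 0.1420758 ] [3.13974180e+00 6.59127192e-04 2.38112233e+00] [-2.0488986  -0.81128836 11.19301963] [-0.18745332  0.40602968 -0.0172718 ] 78.42468617018312
row [-0.000e+00 -3.000e-04 -3.358e-01  9.000e-04  3.000e-04 -4.000e-04] t 4.85 q [-0.61  0.51  0.24  1.84 -0.16  0.8   0.52]
```

Emit:
play_rows(deltas=[[0, 0, -0.02, 0, 0, 0, 1], [0, 0, -0.08, 0, 0, 0, 1], [0, 0, -0.16, 0, 0, 0, 1], [0, 0, -0.24, 0, 0, 0, 1], [0, 0, -0.3, 0, 0, 0, 1], [0, 0, -0.336, 0, 0, 0, 1], [0, 0, -0.336, 0, 0, 0, 1], [0, 0, -0.336, 0, 0, 0, 1], [0, 0, -0.336, 0, 0, 0, 1]])

```text
clock: 5.75
position: [0.5286, 0.1829, 0.3075]
tool_rot: [-3.14, -0.001, 2.381]
force: [0.2, -0.8, -5.0]
grip_width: 0.0103
finger_force: 78.9
```

Run:
```python
from h import *
c=get_calibration("wrist");s=observe();f=grab_frame("wrist");g=grab_frame("side");cs=get_calibration("side")
Rt=R.from_euler("xyz",s["tool_rot"])
print(s["position"],s["tool_rot"],s["force"],s["moment"],s["grip_width"])
m,c1,st=blob(red(f),(200,0,440,400));r=cv2.minAreaRect(cv2.findNonZero(m));print(r,st)
m2,c2,st2=blob(red(g),(180,60,360,180));print(c2,st2,tri(c,c1,cs,c2))
x,y=map(int,c2);cv2.imwrite("pics/c4.png",np.hstack([f[:,150:500],cv2.resize(g[max(0,y-40):y+60,x-50:x+50],(400,400))])[:,:,::-1])
```

```text
[0.52855237 0.18286537 0.30751984] [-3.13959741e+00 -6.95430322e-04  2.38128243e+00] [ 0.18996774 -0.75596338 -4.97173459] [-0.01609691  0.02026303  0.0247485 ] 0.010289380955487811
((326.0, 257.0), (192.0, 32.0), 90.0) [ 310  161   33  193 5504]
[271.32026144 112.85620915] [260 106  23  13 153] (array([0.52944786, 0.18265809, 0.32404006]), np.float64(0.0037555179334876165))
```

View pics/c4.png

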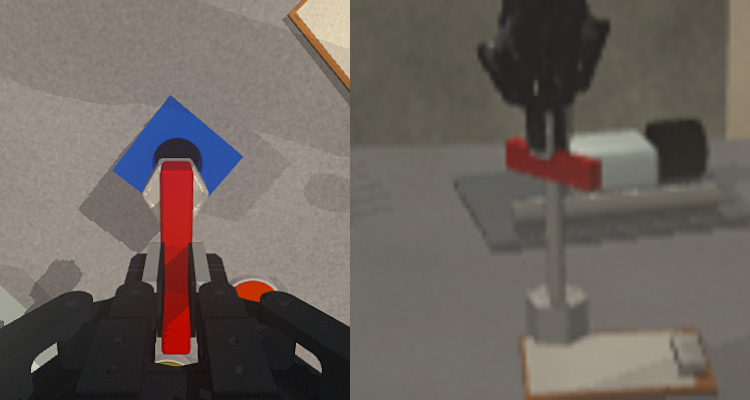

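The key is lifted upright with both bar ends visible: top end about row 171, with the end face from 161, and bottom end about row 353. Now I'll work out the key axis in the tool frame.

Run:
```python
from h import *
f=cv2.imread("pics/c4.png")[:,:350,::-1]
print("col profile",[(r,tuple(f[r,176])) for r in list(range(157,176))],[(r,tuple(f[r,176])) for r in range(348,358)])
c=get_calibration("wrist");s=observe();Rt=R.from_euler("xyz",s["tool_rot"]).as_matrix()
o=(c["xyz"]-s["position"])@Rt
def at(u,v,z): d=ray(c,[[u,v]])[0]@Rt; return (o+d*(z-o[2])/d[2])[:2]
for zt in(-.035,-.031,-.027): print(zt,"near low",at(326,161,zt+.024),"near top",[at(326,r,zt) for r in(169,171)],"far",at(326,353.5,zt))
```

```text
col profile [(157, (np.uint8(34), np.uint8(26), np.uint8(38))), (158, (np.uint8(124), np.uint8(118), np.uint8(110))), (159, (np.uint8(133), np.uint8(130), np.uint8(120))), (160, (np.uint8(131), np.uint8(109), np.uint8(103))), (161, (np.uint8(137), np.uint8(55), np.uint8(57))), (162, (np.uint8(139), np.uint8(30), np.uint8(38))), (163, (np.uint8(138), np.uint8(32), np.uint8(42))), (164, (np.uint8(142), np.uint8(36), np.uint8(42))), (165, (np.uint8(142), np.uint8(32), np.uint8(41))), (166, (np.uint8(140), np.uint8(31), np.uint8(42))), (167, (np.uint8(141), np.uint8(33), np.uint8(40))), (168, (np.uint8(141), np.uint8(32), np.uint8(41))), (169, (np.uint8(143), np.uint8(33), np.uint8(41))), (170, (np.uint8(167), np.uint8(33), np.uint8(38))), (171, (np.uint8(198), np.uint8(32), np.uint8(38))), (172, (np.uint8(198), np.uint8(31), np.uint8(35))), (173, (np.uint8(194), np.uint8(32), np.uint8(35))), (174, (np.uint8(189), np.uint8(34), np.uint8(37))), (175, (np.uint8(186), np.uint8(34), np.uint8(38)))] [(348, (np.uint8(183), np.uint8(12), np.uint8(0))), (349, (np.uint8(185), np.uint8(14), np.uin
[... 180 characters left out ...]
, np.uint8(12), np.uint8(7))), (354, (np.uint8(119), np.uint8(81), np.uint8(77))), (355, (np.uint8(147), np.uint8(144), np.uint8(139))), (356, (np.uint8(146), np.uint8(136), np.uint8(130))), (357, (np.uint8(144), np.uint8(133), np.uint8(126)))]
-0.035 near low [ 0.04401954 -0.00088203] near top [array([ 0.04506794, -0.00088796]), array([ 0.0442751 , -0.00088807])] far [-0.04044098 -0.00089933]
-0.031 near low [ 0.04332057 -0.00088111] near top [array([ 0.04427488, -0.00088705]), array([ 0.04345833, -0.00088716])] far [-0.04379181 -0.00089876]
-0.027 near low [ 0.04262161 -0.00088018] near top [array([ 0.04348183, -0.00088615]), array([ 0.04264156, -0.00088626])] far [-0.04714264 -0.00089819]
```

```bash
python3 -c "
from h import *
goal([.5786,-.2321,.275],2.295)"
```

```text
row [-6.443e-01 -5.326e-01  6.600e-02 -9.000e-04 -2.000e-04  4.120e-02] t 5.85 q [-0.65  0.33  0.28  1.65 -0.1   1.18  0.47]
```

Emit:
play_rows(deltas=[[-0.06, -0.05, 0, 0, 0, 0.004, 1], [-0.13, -0.107, 0, 0, 0, 0.008, 1], [-0.2, -0.165, 0, 0, 0, 0.012, 1], [-0.27, -0.223, 0, 0, 0, 0.017, 1], [-0.34, -0.281, 0, 0, 0, 0.021, 1], [-0.41, -0.339, 0, 0, 0, 0.026, 1], [-0.48, -0.397, 0, 0, 0, 0.03, 1], [-0.55, -0.455, 0.02, 0, 0, 0.035, 1], [-0.61, -0.504, 0.05, 0, 0, 0.039, 1], [-0.644, -0.5326, 0.066, 0, 0, 0.041, 1]])

```text
clock: 6.85
position: [0.5779, -0.2353, 0.2739]
tool_rot: [-3.139, -0.001, 2.292]
force: [0.0, 1.1, -4.9]
grip_width: 0.01
finger_force: 78.9
```

Emit:
play_rows(deltas=[[0, 0, 0, 0, 0, 0, 1], [0, 0, 0, 0, 0, 0, 1], [0, 0, 0, 0, 0, 0, 1]])

```text
clock: 7.15
position: [0.5791, -0.2309, 0.2756]
tool_rot: [3.141, -0.001, 2.296]
force: [-0.1, -0.1, -4.8]
grip_width: 0.0102
finger_force: 78.9
```

Run:
```python
from h import *
goal([.5786,-.2321,.275],2.295)
s=observe();print(s["position"],s["tool_rot"],s["force"])
f=grab_frame("wrist");g=grab_frame("side");t=grab_frame("top")
cv2.imwrite("pics/c5.png",np.hstack([f[:,150:500],cv2.resize(g[180:280,250:350],(400,400))])[:,:,::-1])
```

```text
row [-0.0011 -0.0024  0.0012  0.     -0.0003  0.0007] t 7.15 q [ 0.    0.49  0.42  1.53 -0.21  1.17  1.19]
[ 0.57914354 -0.23087749  0.27560449] [ 3.14149575e+00 -5.54025159e-04  2.29638022e+00] [-0.05510603 -0.11794062 -4.7526673 ]
```

View pics/c5.png

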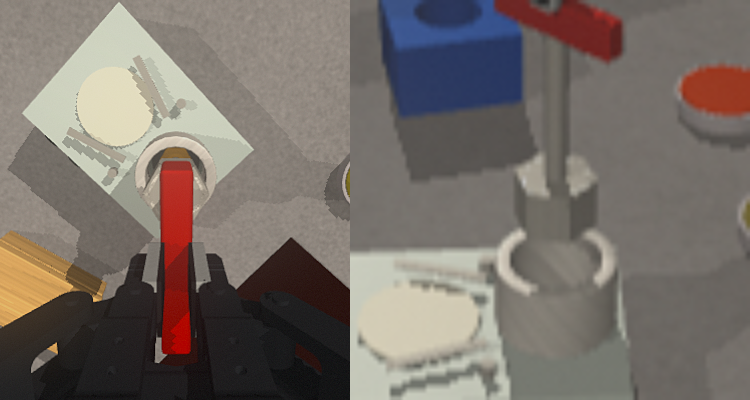

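The socket hangs just above the sleeve mouth and is centred on it in both views. I'll descend in stages.

Emit:
play_rows(deltas=[[-0.001, -0.002, 0, 0, 0, 0, 1], [-0.001, -0.002, 0.02, 0, 0, 0, 1], [-0.001, -0.002, 0.04, 0, 0, 0, 1], [-0.001, -0.002, 0.06, 0, 0, 0, 1], [-0.001, -0.002, 0.08, 0, 0, 0, 1], [-0.001, -0.002, 0.1, 0, 0, 0, 1], [-0.001, -0.002, 0.12, 0, 0, 0, 1], [-0.001, -0.002, 0.14, 0, 0, 0, 1], [-0.001, -0.002, 0.16, 0, 0, 0, 1], [-0.001, -0.002, 0.16, 0, 0, 0, 1]])

```text
clock: 8.3
position: [0.578, -0.2326, 0.1943]
tool_rot: [-3.14, -0.002, 2.295]
force: [-0.1, 0.5, -6.1]
grip_width: 0.0101
finger_force: 78.9
```

```bash
python3 -c "
from h import *
s=observe();print(s['position'],s['tool_rot'],s['force'],s['moment'],s['qpos'])"
```

```text
[ 0.57795406 -0.23259929  0.19427716] [-3.14048284e+00 -1.68176416e-03  2.29530330e+00] [-0.08156334  0.48207044 -6.05129235] [0.03009186 0.03149026 0.02323624] [ 0.02486857  0.56215735  0.3963462   1.63091899 -0.24673511  1.00036339
  1.2252893 ]
```

Emit:
play_rows(deltas=[[0, 0, 0.01, 0, 0, 0, 1], [0, 0, 0.02, 0, 0, 0, 1], [0, 0, 0.03, 0, 0, 0, 1], [0, 0, 0.04, 0, 0, 0, 1], [0, 0, 0.05, 0, 0, 0, 1], [0, 0, 0.055, 0, 0, 0, 1], [0, 0, 0.06, 0, 0, 0, 1], [0, 0, 0.06, 0, 0, 0, 1]])

```text
clock: 9.1
position: [0.5785, -0.2328, 0.1655]
tool_rot: [-3.141, -0.0, 2.295]
force: [0.5, -0.4, -5.8]
grip_width: 0.0103
finger_force: 78.9
```

Emit:
play_rows(deltas=[[0, 0, 0.005, 0, 0, 0, 1], [0, 0, 0.01, 0, 0, 0, 1], [0, 0, 0.015, 0, 0, 0, 1], [0, 0, 0.02, 0, 0, 0, 1], [0, 0, 0.02, 0, 0, 0, 1]])

```text
clock: 9.6
position: [0.5784, -0.2327, 0.1554]
tool_rot: [-3.141, -0.001, 2.295]
force: [0.8, 0.1, -6.5]
grip_width: 0.0102
finger_force: 78.9
```

Emit:
play_rows(deltas=[[0, 0, 0.003, 0, 0, 0, 1], [0, 0, 0.006, 0, 0, 0, 1], [0, 0, 0.008, 0, 0, 0, 1], [0, 0, 0.01, 0, 0, 0, 1], [0, 0, 0.01, 0, 0, 0, 1]])

```text
clock: 10.1
position: [0.5785, -0.2328, 0.1507]
tool_rot: [-3.141, -0.0, 2.295]
force: [0.3, 0.1, -5.2]
grip_width: 0.0101
finger_force: 78.9
```

Emit:
play_rows(deltas=[[0, 0, 0, 0, 0, 0.03, 1], [0, 0, 0, 0, 0, 0.06, 1], [0, 0, 0, 0, 0, 0.09, 1], [-0.0005, 0.0005, 0, 0, 0, 0.12, 1], [-0.0005, 0.0005, 0, 0, 0, 0.15, 1], [-0.0005, 0.0005, 0, 0, 0, 0.18, 1], [-0.001, 0.001, 0, 0, 0, 0.21, 1], [-0.001, 0.001, 0, 0, 0, 0.24, 1], [-0.001, 0.001, 0, 0, 0, 0.27, 1], [-0.001, 0.001, 0, 0, 0, 0.3, 1]])

```text
clock: 11.1
position: [0.5795, -0.2327, 0.1509]
tool_rot: [3.141, -0.0, 1.665]
force: [0.5, 0.5, -4.3]
grip_width: 0.0101
finger_force: 79.0
```

```bash
python3 -c "
from h import *
s=observe();print(s['position'],s['tool_rot'],s['force'],s['moment'],s['qpos'])"
```

```text
[ 0.57948046 -0.23267545  0.15091135] [ 3.14124083e+00 -1.39752700e-04  1.66483257e+00] [ 0.47499642  0.51759136 -4.31430801] [ 0.20285083 -0.11694596  0.1502337 ] [-0.06593768  0.64567761  0.54450869  1.67426642 -0.39847413  0.93403395
  0.72379588]
```

Emit:
play_rows(deltas=[[0, 0, 0, 0, 0, 0.02, 1], [0, 0, 0, 0, 0, 0.04, 1], [0, 0, 0, 0, 0, 0.06, 1], [0, 0, 0, 0, 0, 0.08, 1], [-0.0005, 0.0005, 0, 0, 0, 0.1, 1], [-0.0005, 0.0005, 0, 0, 0, 0.12, 1], [-0.0005, 0.0005, 0, 0, 0, 0.14, 1], [-0.0005, 0.0005, 0, 0, 0, 0.14, 1]])

```text
clock: 11.9
position: [0.5798, -0.2329, 0.1509]
tool_rot: [3.141, -0.0, 1.373]
force: [0.3, 0.5, -3.5]
grip_width: 0.0101
finger_force: 79.0
```

```bash
python3 -c "
from h import *
s=observe();print(s['position'],s['tool_rot'],s['force'],s['moment'],s['qpos'])"
```

```text
[ 0.57979496 -0.23286197  0.15088935] [ 3.14134922e+00 -7.83214492e-05  1.37348091e+00] [ 0.28433855  0.45501388 -3.5040182 ] [ 0.16586418 -0.25619111  0.11737946] [-0.11155624  0.66732763  0.62248852  1.67565051 -0.46010864  0.94912105
  0.4853457 ]
```

Emit:
play_rows(deltas=[[0, 0, 0, 0, 0, 0.01, 1], [0, 0, 0, 0, 0, 0.02, 1], [0, 0, 0, 0, 0, 0.03, 1], [0, 0, 0, 0, 0, 0.04, 1], [0, 0, 0, 0, 0, 0.05, 1], [0, 0, 0, 0, 0, 0.06, 1], [0, 0, 0, 0, 0, 0.06, 1]])

```text
clock: 12.6
position: [0.5796, -0.2331, 0.1508]
tool_rot: [3.141, 0.0, 1.247]
force: [1.1, 1.0, -3.8]
grip_width: 0.0105
finger_force: 79.2
```

```bash
python3 -c "
from h import *
s=observe();print(s['position'],s['tool_rot'],s['force'],s['moment'],s['qpos'])"
```

```text
[ 0.57960513 -0.23313291  0.15083944] [3.14147659e+00 1.13123026e-04 1.24710624e+00] [ 1.14744035  0.95127391 -3.81945766] [ 0.22409291 -0.28206313  0.12200485] [-0.13044152  0.67751589  0.65621901  1.67679279 -0.48694783  0.95644385
  0.38244734]
```

Emit:
play_rows(deltas=[[0, 0, 0, 0, 0, 0.01, 1], [0, 0, 0, 0, 0, 0.02, 1], [0, 0, 0, 0, 0, 0.03, 1], [0, 0, 0, 0, 0, 0.03, 1]])

```text
clock: 13.0
position: [0.5796, -0.2331, 0.1508]
tool_rot: [3.142, 0.0, 1.184]
force: [1.0, 0.9, -2.8]
grip_width: 0.0103
finger_force: 79.2
```

```bash
python3 -c "
from h import *
s=observe();print(s['position'],s['tool_rot'],s['force'],s['moment'],s['grip_width'])
c=get_calibration('wrist');f=grab_frame('wrist');m,c1,st=blob(red(f),(200,0,440,400));r=cv2.minAreaRect(cv2.findNonZero(m));print(r,st)"
```

```text
[ 0.57956687 -0.2331176   0.15080292] [3.14156366e+00 1.07568532e-04 1.18410662e+00] [ 1.03722982  0.94801143 -2.83894681] [ 0.22378055 -0.31384204  0.05856985] 0.0102681857566275
((325.0, 256.5), (191.0, 32.0), 90.0) [ 309  161   33  192 5484]
```

Emit:
play_rows(deltas=[[0, 0, 0, 0, 0, 0.01, 1], [0, 0, 0, 0, 0, 0.02, 1], [0, 0, 0, 0, 0, 0.03, 1], [0, 0, 0, 0, 0, 0.03, 1]])

```text
clock: 13.45
position: [0.5796, -0.2331, 0.1508]
tool_rot: [3.142, 0.0, 1.122]
force: [1.3, 1.0, -2.1]
grip_width: 0.0105
finger_force: 79.8
```

```bash
python3 -c "
from h import *
s=observe();print(s['position'],s['tool_rot'],s['force'],s['moment'],s['grip_width'])
c=get_calibration('wrist');f=grab_frame('wrist');m,c1,st=blob(red(f),(200,0,440,400));r=cv2.minAreaRect(cv2.findNonZero(m));print(r,st)
d=np.load('c2.npy',allow_pickle=True).item()
# slab edges in earlier wrist picture (pixel corners read off at 65 mm height)
P=onz(d,[[421,96],[281,208],[109,9]],.065)[:,:2];print(P,[np.degrees(np.arctan2(*(P[i+1]-P[i])[::-1])) for i in (0,1)],np.linalg.norm(P[1]-P[0]))"
```

```text
[ 0.5795811  -0.2331043   0.15080266] [3.14157486e+00 2.26295307e-04 1.12165236e+00] [ 1.26179653  1.03929705 -2.13051931] [ 0.12469789 -0.26386529  0.57536024] 0.010465881801961436
((324.6676330566406, 256.85894775390625), (192.16563415527344, 33.090919494628906), 87.79740142822266) [ 305  161   39  193 5429]
[[ 0.62927548 -0.16151787]
 [ 0.62043297 -0.31212338]
 [ 0.42084251 -0.29695959]] [np.float64(-93.36015295050336), np.float64(175.65532751352663)] 0.1508648740133297
```

The z-moment jumped from 0.1 to 0.58 N m and the bar began to twist in the pads, so the nut is at its stop. I'll turn a touch more to confirm.

Emit:
play_rows(deltas=[[0, 0, 0, 0, 0, 0.01, 1], [0, 0, 0, 0, 0, 0.02, 1], [0, 0, 0, 0, 0, 0.03, 1], [0, 0, 0, 0, 0, 0.03, 1]], newtons=110)

```text
clock: 13.9
position: [0.5796, -0.2331, 0.1509]
tool_rot: [3.141, 0.0, 1.059]
force: [1.2, 0.6, -1.1]
grip_width: 0.0085
finger_force: 110.9
```

```bash
python3 -c "
from h import *
s=observe();print(s['position'],s['tool_rot'],s['force'],s['moment'],s['grip_width'])
c=get_calibration('wrist');f=grab_frame('wrist');m,c1,st=blob(red(f),(200,0,440,400));r=cv2.minAreaRect(cv2.findNonZero(m));print(r,st)"
```

```text
[ 0.57962353 -0.23311561  0.15086774] [3.14147546e+00 1.40577375e-04 1.05883756e+00] [ 1.18766569  0.60176261 -1.10940395] [ 0.11906472 -0.27473758  1.03833032] 0.008540063523397659
((324.77935791015625, 256.85174560546875), (192.33335876464844, 32.969058990478516), 85.2363510131836) [ 302  160   44  194 5042]
```

The nut is hard up, with the moment rising to 1.04 N m while the key barely turns. I'll unload within the free play, then draw the key out.

Emit:
play_rows(deltas=[[0, 0, 0, 0, 0, -0.015, 1], [0, 0, 0, 0, 0, -0.03, 1], [0, 0, 0, 0, 0, -0.045, 1], [0, 0, 0, 0, 0, -0.06, 1], [0, 0, 0, 0, 0, -0.06, 1], [0, 0, 0, 0, 0, -0.06, 1]])

```text
clock: 14.55
position: [0.5795, -0.2332, 0.1508]
tool_rot: [3.142, -0.0, 1.185]
force: [0.6, 0.7, -0.8]
grip_width: 0.0088
finger_force: 108.7
```

```bash
python3 -c "
from h import *
s=observe();print(s['position'],s['tool_rot'],s['force'],s['moment'],s['grip_width'])
c=get_calibration('wrist');f=grab_frame('wrist');m,c1,st=blob(red(f),(200,0,440,400));r=cv2.minAreaRect(cv2.findNonZero(m));print(r,st)"
```

```text
[ 0.57949654 -0.23320071  0.15084365] [ 3.14154894e+00 -1.21994300e-04  1.18483441e+00] [ 0.61312566  0.67409537 -0.84334516] [ 0.18855107 -0.28643742 -0.00074015] 0.008753377550972094
((326.0, 256.5), (191.0, 32.0), 90.0) [ 310  161   33  192 5142]
```

Emit:
play_rows(deltas=[[0, 0, -0.015, 0, 0, 0, 1], [0, 0, -0.03, 0, 0, 0, 1], [0, 0, -0.05, 0, 0, 0, 1], [0, 0, -0.09, 0, 0, 0, 1], [0, 0, -0.14, 0, 0, 0, 1], [0, 0, -0.19, 0, 0, 0, 1], [0, 0, -0.24, 0, 0, 0, 1], [0, 0, -0.29, 0, 0, 0, 1], [0, 0, -0.32, 0, 0, 0, 1], [0, 0, -0.32, 0, 0, 0, 1]])

```text
clock: 15.6
position: [0.58, -0.2339, 0.3136]
tool_rot: [3.138, -0.0, 1.185]
force: [0.6, 0.7, -5.7]
grip_width: 0.009
finger_force: 109.7
```

Run:
```python
from h import *
goal([.578,-.232,.30],1.185)
s=observe();c=get_calibration("wrist");f=grab_frame("wrist");print(s["position"],s["force"],s["moment"])
m,c1,st=blob(red(f),(200,0,440,400));print(cv2.minAreaRect(cv2.findNonZero(m)),st)
a=get_calibration("side");
# well centre from first wrist-above-stand picture: blue+hole in pics/w3
f=cv2.imread("pics/w3.png")[:,:,::-1].copy()
cv2.imwrite("pics/_.png",f)
```

```text
row [ 0.0019 -0.0052  0.0272  0.0018 -0.0002 -0.0001] t 15.6 q [-0.2   0.53  0.78  1.49 -0.38  1.27  0.24]
[ 0.57999956 -0.23385834  0.31358914] [ 0.62301051  0.73731609 -5.6600264 ] [-0.03554508 -0.015762    0.07824871]
((325.9999694824219, 256.9999694824219), (191.99996948242188, 31.999996185302734), 90.0) [ 310  161   33  193 5134]
```

Run:
```python
from h import *
cal=get_calibration("wrist");s=observe();Rt=R.from_euler("xyz",s["tool_rot"])
o=np.array([.07188,-.00032,-.16875]);Rc=R.from_matrix(np.array([[0,1,0],[-.96078,0,-.2773],[-.2773,0,.96078]]).T)
for n,p,rot in(("w1",[.51158,.20901,.28454],[-3.14105,-.0005,2.38943]),("w3",[.53,.181,.2306],[3.141,0,2.383])):
    T=R.from_euler("xyz",rot);c=dict(cal,xyz=np.array(p)+T.apply(o),rotation=(T*Rc).as_euler("xyz"))
    f=cv2.imread(f"pics/{n}.png")[:,:,::-1].copy();m,_,st=blob(blue(f),(200,60,450,330))
    m=cv2.morphologyEx(m,cv2.MORPH_CLOSE,np.ones((25,25)))
    hull=cv2.convexHull(cv2.findNonZero(m)); Q=onz(c,hull[:,0],.07)[:,:2].astype(np.float32)
    print(n,st,cv2.minAreaRect(Q*1000))
P=[.529,.180]; th=1.80
goal([.53,.182,.3],th)
```

```text
w1 [ 253  120  135  134 7140] ((528.4901733398438, 185.22813415527344), (109.94733428955078, 113.43224334716797), 7.580958843231201)
w3 [ 248   93  159  153 9234] ((530.1927490234375, 181.19223022460938), (109.64900207519531, 109.51216888427734), 7.490886211395264)
row [ 7.324e-01 -4.046e-01  2.320e-02  8.000e-04  1.000e-04 -2.936e-01] t 15.65 q [-0.2   0.54  0.77  1.49 -0.38  1.27  0.24]
```

Emit:
play_rows(deltas=[[0.07, -0.04, 0.002, 0, 0, -0.03, 1], [0.14, -0.08, 0.005, 0, 0, -0.06, 1], [0.22, -0.12, 0.008, 0, 0, -0.09, 1], [0.3, -0.165, 0.01, 0, 0, -0.12, 1], [0.38, -0.21, 0.013, 0, 0, -0.15, 1], [0.46, -0.255, 0.015, 0, 0, -0.18, 1], [0.54, -0.3, 0.018, 0, 0, -0.21, 1], [0.62, -0.34, 0.02, 0, 0, -0.24, 1], [0.69, -0.38, 0.022, 0, 0, -0.27, 1], [0.732, -0.405, 0.023, 0, 0, -0.294, 1]])

```text
clock: 16.65
position: [0.5282, 0.1855, 0.2982]
tool_rot: [-3.14, -0.0, 1.807]
force: [0.9, 0.3, -4.5]
grip_width: 0.0084
finger_force: 109.7
```

Emit:
play_rows(deltas=[[0, 0, 0, 0, 0, 0, 1], [0, 0, 0, 0, 0, 0, 1], [0, 0, 0, 0, 0, 0, 1]])

```text
clock: 16.95
position: [0.5296, 0.1808, 0.2991]
tool_rot: [-3.141, 0.001, 1.799]
force: [-0.6, -0.0, -3.7]
grip_width: 0.009
finger_force: 109.7
```

Run:
```python
from h import *
goal([.5302,.1823,.22],1.8)
s=observe();print(s["position"],s["tool_rot"],s["force"])
```

```text
row [ 0.0028  0.0019  0.1582 -0.0002  0.0003 -0.0005] t 16.95 q [-0.87  0.38  0.6   1.68 -0.23  1.16  0.02]
[0.52962547 0.18076541 0.29908025] [-3.14119027e+00  6.44980417e-04  1.79897772e+00] [-0.64836186 -0.02562994 -3.71095889]
```

Emit:
play_rows(deltas=[[0.0028, 0.002, 0.03, 0, 0, 0, 1], [0.0028, 0.002, 0.07, 0, 0, 0, 1], [0.0028, 0.002, 0.11, 0, 0, 0, 1], [0.0028, 0.002, 0.14, 0, 0, 0, 1], [0.0028, 0.002, 0.158, 0, 0, 0, 1], [0.0028, 0.002, 0.158, 0, 0, 0, 1], [0.0028, 0.002, 0.158, 0, 0, 0, 1]])

```text
clock: 17.65
position: [0.5306, 0.1833, 0.2208]
tool_rot: [3.141, 0.0, 1.8]
force: [-0.5, 0.2, -5.0]
grip_width: 0.0087
finger_force: 109.7
```

Run:
```python
from h import *
goal([.5302,.1823,.17],1.8)
s=observe();f=grab_frame("wrist");g=grab_frame("side")
cv2.imwrite("pics/c6.png",np.hstack([f[:,150:500],cv2.resize(g[120:220,225:325],(400,400))])[:,:,::-1])
```

```text
row [-1.800e-03 -1.200e-03  1.017e-01  3.000e-04  0.000e+00  1.000e-04] t 17.65 q [-0.84  0.46  0.56  1.78 -0.28  0.99  0.06]
```

View pics/c6.png

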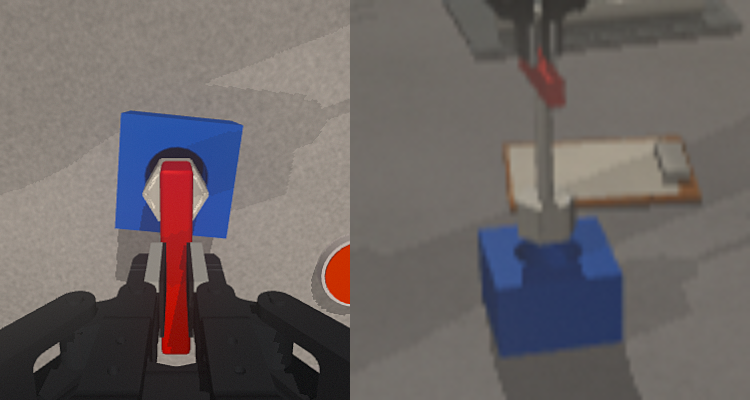

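The socket is centred over the well: stand at about (178,180) in the wrist crop, key shaft at about (175,190). Lowering it now.

Emit:
play_rows(deltas=[[-0.001, -0.001, 0.015, 0, 0, 0, 1], [-0.001, -0.001, 0.03, 0, 0, 0, 1], [-0.001, -0.001, 0.045, 0, 0, 0, 1], [-0.001, -0.001, 0.06, 0, 0, 0, 1], [-0.001, -0.001, 0.08, 0, 0, 0, 1], [-0.001, -0.001, 0.1, 0, 0, 0, 1], [-0.001, -0.001, 0.12, 0, 0, 0, 1], [-0.001, -0.001, 0.14, 0, 0, 0, 1], [-0.001, -0.001, 0.15, 0, 0, 0, 1], [-0.001, -0.001, 0.15, 0, 0, 0, 1]])

```text
clock: 18.75
position: [0.5295, 0.183, 0.1446]
tool_rot: [-3.141, 0.0, 1.801]
force: [0.4, 0.0, -4.8]
grip_width: 0.0083
finger_force: 109.7
```

Emit:
play_rows(deltas=[[0, 0, 0.002, 0, 0, 0, 1], [0, 0, 0.004, 0, 0, 0, 1], [0, 0, 0.006, 0, 0, 0, 1], [0, 0, 0.006, 0, 0, 0, 1]])

```text
clock: 19.15
position: [0.5299, 0.1833, 0.1424]
tool_rot: [3.141, -0.0, 1.801]
force: [-0.4, -0.2, -5.2]
grip_width: 0.0086
finger_force: 109.8
```

Emit:
play_rows(deltas=[[0, 0, 0.001, 0, 0, 0, 1], [0, 0, 0.002, 0, 0, 0, 1], [0, 0, 0.003, 0, 0, 0, 1], [0, 0, 0.003, 0, 0, 0, 1]])

```text
clock: 19.55
position: [0.5309, 0.1836, 0.1423]
tool_rot: [3.139, -0.001, 1.801]
force: [-3.2, -0.2, 18.1]
grip_width: 0.0085
finger_force: 113.4
```

Contact with the floor: the force went from -5 to +18 N. I'll ease off, open and retreat.

Emit:
play_rows(deltas=[[0, 0, -0.002, 0, 0, 0, 1], [0, 0, -0.002, 0, 0, 0, 0.8], [0, 0, -0.002, 0, 0, 0, 0.5], [0, 0, -0.002, 0, 0, 0, 0], [0, 0, -0.002, 0, 0, 0, 0], [0, 0, -0.002, 0, 0, 0, 0], [0, 0, -0.002, 0, 0, 0, 0], [0, 0, -0.002, 0, 0, 0, 0], [0, 0, -0.002, 0, 0, 0, 0]])

```text
clock: 20.45
position: [0.5298, 0.1831, 0.1418]
tool_rot: [-3.142, 0.0, 1.801]
force: [0.0, -0.1, -0.2]
grip_width: 0.0856
finger_force: 0.0
```

Emit:
play_rows(deltas=[[0, 0, -0.03, 0, 0, 0, 0], [0, 0, -0.08, 0, 0, 0, 0], [0, 0, -0.15, 0, 0, 0, 0], [0, 0, -0.22, 0, 0, 0, 0], [0, 0, -0.28, 0, 0, 0, 0], [0, 0, -0.28, 0, 0, 0, 0]])

```text
clock: 21.05
position: [0.5313, 0.1834, 0.2854]
tool_rot: [3.136, -0.002, 1.801]
force: [0.0, -1.1, 0.2]
grip_width: 0.0855
finger_force: 0.0
```

Run:
```python
from h import *
f=grab_frame("wrist");c=get_calibration("wrist");g=grab_frame("side");cs=get_calibration("side")
m,c1,_=blob(red(f),(200,0,440,330));m2,c2,_=blob(red(g),(240,130,320,180));print(cv2.minAreaRect(cv2.findNonZero(m)),tri(c,c1,cs,c2))
p,q=[.579+.072*np.cos(1.8+np.pi),-.2333+.072*np.sin(1.8+np.pi)],0
goal([p[0],p[1],.21],1.8)
cv2.imwrite("pics/c7.png",np.hstack([f[:,150:500],cv2.resize(g[120:220,225:325],(400,400))])[:,:,::-1])
```

```text
((323.0, 184.5), (105.0, 16.0), 90.0) (array([0.5302648 , 0.1825898 , 0.15884276]), np.float64(0.006647907603248585))
row [-9.777e-01 -9.480e-02  1.433e-01  3.000e-04 -2.000e-04  6.000e-04] t 21.15 q [-0.87  0.39  0.6   1.7  -0.24  1.12  0.03]
```

View pics/c7.png

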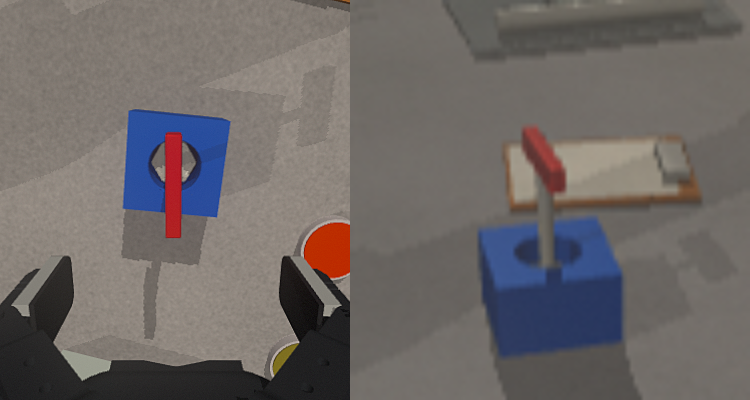

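The key stands upright in the well, with the handle centre triangulated at z≈0.159, so it is fully down. One numeric check of the nut remains.

Emit:
play_rows(deltas=[[-0.978, -0.095, 0.143, 0, 0, 0, 0], [-0.978, -0.095, 0.143, 0, 0, 0, 0], [-0.978, -0.095, 0.143, 0, 0, 0, 0], [-0.978, -0.095, 0.143, 0, 0, 0, 0], [-0.978, -0.095, 0.143, 0, 0, 0, 0], [-0.978, -0.095, 0.143, 0, 0, 0, 0], [-0.978, -0.095, 0.143, 0, 0, 0, 0], [-0.978, -0.095, 0.143, 0, 0, 0, 0], [-0.978, -0.095, 0.143, 0, 0, 0, 0], [-0.978, -0.095, 0.143, 0, 0, 0, 0]])

```text
clock: 22.15
position: [0.5944, -0.3059, 0.2083]
tool_rot: [-3.14, -0.001, 1.801]
force: [0.3, 1.5, -0.0]
grip_width: 0.0855
finger_force: 0.0
```

Emit:
play_rows(deltas=[[0, 0, 0, 0, 0, 0, 0], [0, 0, 0, 0, 0, 0, 0], [0, 0, 0, 0, 0, 0, 0]])

```text
clock: 22.45
position: [0.5951, -0.3025, 0.2094]
tool_rot: [-3.141, -0.001, 1.802]
force: [1.4, -0.3, -0.0]
grip_width: 0.0854
finger_force: 0.0
```

Run:
```python
from h import *
c=get_calibration("wrist");f=grab_frame("wrist");h=cv2.cvtColor(f,cv2.COLOR_RGB2HSV);H,S,V=[h[...,i].astype(int) for i in range(3)]
yy,xx=np.mgrid[0:400,0:640];G=onz(c,np.c_[xx.ravel(),yy.ravel()],.034)[:,:2]
d=np.hypot(*(G-[.579,-.2335]).T).reshape(400,640)
br=((H>8)&(H<30)&(S>110)&(V>70)&(d<.024)).astype(np.uint8);br,_,st=blob(br,(0,0,640,400));print(st)
Q=onz(c,cv2.convexHull(cv2.findNonZero(br))[:,0],.034)[:,:2]
ctr,rad=cv2.minEnclosingCircle(Q.astype(np.float32));print("nut",ctr,rad)
an=np.radians(np.arange(0,60,.5));w=[sum(np.ptp(Q@[np.cos(t+k*np.pi/3),np.sin(t+k*np.pi/3)]) for k in range(3))/3 for t in an]
i=np.argmin(w);print("normal",np.degrees(an[i]),w[i],max(w))
pts=cv2.findNonZero((red(f).astype(bool)&(d<.012)).astype(np.uint8))[:,0];D=onz(c,pts,.043)[:,:2];u,s,vt=np.linalg.svd(D-D.mean(0))
print("dash",len(pts),np.degrees(np.arctan2(*vt[0][::-1])),"radial",np.degrees(np.arctan2(*(D.mean(0)-ctr)[::-1])))
```

```text
[ 308   76   40   45 1052]
nut (0.5789531469345093, -0.23334097862243652) 0.02069534733891487
normal 16.5 0.03593375826856489 0.04055017725916712
dash 21 -103.39682316848203 radial -101.17423780262489
```

```bash
python3 -c "
from workcell import *
print(job_done())"
```

```text
the job is handed in; nothing more can be done
None
```

The nut turned 55° clockwise to its stop (about 1.74 rad by camera, with the torque rising to about 1.0 N m), the key is back upright and fully down in the blue stand, and the job was handed in at about 22.5 s.

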